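Open a floor box by its concealed release

ROBOT

A 7-joint arm with a two-finger parallel gripper is mounted at the origin on the work surface. World frame = base frame: x ahead of the robot, y to its left, z up, the work surface at z = 0. Lengths are in m, angles in rad, forces in N, time in s.
With the tool pointing down it reaches from about 0.4 to 0.85 m from the base axis. Payload 10.4 kg.
Tool frame: the origin (TCP) lies between the finger pads; the fingertips stand r.nose_length ahead of it and the grasp point (between the pads) lies 6 mm ahead of it (r.nose_length is the distance from the TCP to the fingertips, in m); z points along the fingers, x is the direction in which the jaws open and shut, and the axes are right-handed (so a half turn about z gives the same grasp; the last joint's range is limited). The gripper opens to 87 mm and grips with 3 to 60 N. Pads are 19 mm wide; open, the fingers measure 117 mm over their backs; the gripper's body (75 mm by 190 mm) begins 51 mm behind the grasp point.
Start: joints at [-1.367, 0.332, -0.065, 1.46, 0.022, 1.35, -0.088], TCP at [0.141, 0.609, 0.248] pointing down, gripper open.
Joint ranges: [-2.6, 2.6], [-0.5, 2.12], [-1.47, 1.34], [0.16, 2.42], [-1.27, 4.41], [0.06, 2.06], [-2.6, 2.6]. Speed limits (rad/s): [2.22, 2.22, 2.79, 2.79, 3.14, 3.14, 3.14].

INTERFACE

Orientations are given as a unit quaternion [x, y, z, w].
In Python, from bench import r gives the robot as it stands. The module is installed in compiled form; this text tells all that it offers.
- The arm moves only by the shell command python3 -m creep 'ROWS' [OPENING] [FORCE]. ROWS is JSON, a list of rows, each an object of numbers: "x", "y", "z": the shift along the world's x, y, z in m; "spin": the turn about the world's z in degrees. In form: [{"x": .., "y": .., "z": .., "spin": ..}, ...]. A call has 1 to 12 rows; each row is the pose to reach, as a shift and turn from the pose commanded when the call began; what a row does not reach only later rows make up. A row lasts 1/8 s, in which the tool goes at most 62.5 mm and 10.7 degrees, less where a joint would pass 70% of its speed; a pose out of reach is approached as far as the arm can. A call with a gripper value outside its range is refused whole. OPENING is the finger opening in m, from 0 to 0.087, set as the call begins (- or left out, the last holds). The fingers move at their own pace and stop on an object; FORCE is the grip in N (left out, the last holds). Time passes only in rows, so rows that repeat a pose let the fingers close. It gives the time, the measured TCP pose, the force and the opening at its end, in the units of the state.
- r.read_state(): the state, without advancing time (a new reading comes with each control period).
- r.camera(name): name is "scene" or "top" or "wrist"; returns a dict with "pixels" (400x640x3 uint8, blue, green, red), "z_map" (400x640 float32, m along the optical axis (not along the pixel's ray), 0 where there is no reading), "K" (3x3 intrinsics, pixels), "R" (3x3) and "t" (3): a world point X has camera coordinates R X + t. Camera axes: x right, y down, z forward; pixel columns grow to the right and rows downward; lengths in m; the calibration is good to about 2 mm. A picture is of the moment at which its call begins.
- r.close_job(): hands the job in, once; it reports no verdict.
The state is a dict: "time": time; "joint_positions": joint angles; "joint_vel": joint speeds; "joint_torque": joint torques, N m; "ee_pos": TCP position; "eef_rot": TCP orientation; "ft_force": force on the tool from outside, world axes, zero at the start; "torque": the same for the moment, N m; "width": finger opening in m.
Only numpy, scipy, OpenCV 4.12 (cv2) and the standard library are available. Lean on these libraries where they do the work, as an engineer would, in place of code of your own. Each camera call takes 0.05 s, during which the arm holds its last target. There are 200 camera calls.

TASK

Open the aluminium floor box with the fingertips alone: feel across its flat front rail for the one pad, of three alike, that gives - the release - and press it in until the lid springs up. Then let go of it and push the lid with the outside of the fingers right over and back until it rests on its stop. Keep the touch light, pinch and lift nothing, leave the loose things on the bench and on the rail where they are, and finish clear of everything.

Things in the scene. Friction and masses are not known exactly. Their poses are not given: they have to be found in the camera images.
- box: Fixed floor box: steel, 240 (x) x 360 (y) x 75 mm high, plain aluminium top. Origin on its underside, mid-width, 125 mm behind the front edge. +x from front rail (robot's side) to hinge, +y along the rail to the left, z up. At z = 75 mm, all flat: front rail x = -125 to -55 mm, lid x = -54 to 95, y = -150 to 150, frame 30 mm at the sides, 20 mm behind.
- pad_middle (a point): Centre of the rail's middle cut-out, level with the rail's face: box x = -90, y = 0, z = 75 mm. Axes as the box. Each of the three cut-outs holds a plain aluminium pad, 38 (x) x 52 mm (y), 1.5 mm gap round it. Two pads are rigid blanks level with the rail; one, which changes from start to start, is the release: its face lies 2 mm below the rail and it gives.
- pad_left (a point): Centre of the rail's left (+y) cut-out, level with the rail's face: box x = -90, y = 90, z = 75 mm. Axes as the box. Pad as at the middle.
- pad_right (a point): Centre of the rail's right (-y) cut-out, level with the rail's face: box x = -90, y = -90, z = 75 mm. Axes as the box. Pad as at the middle.
- release (a joint): Travel of the release pad in m: 0 at rest (2 mm below the rail's face), 0.005 pressed right in (7 mm below). It springs back. It starts to move at about 2 N and takes about 5 N at full travel; the bolt lets the lid go at about 0.004.
- lid (a joint): Angle of the lid in rad: 0 shut (bolted), about 1.05 sprung up by its hinge spring, 1.9 right back on its stop. Damped hinge; pushing level at the free edge takes 1 to 2 N. Let go between 1.05 and 1.57 (upright) it sinks back to 1.05; past about 1.65 it falls back onto the stop by its own weight.
- lid_hinge (a point): Middle of the lid's hinge line, on the box at x = 95, y = 0, z = 73 mm. The line runs along the box's y axis. Axes as the box.
- lid_edge (a point): Middle of the lid's free edge, 149 mm from the hinge line, in the middle of the 4 mm thickness of the plate, which is 300 mm long in y. x points along the plate to the hinge, z out of its outer (upper) face. Sprung up, the edge stands about 129 mm above the rail and 75 mm behind the rail; the robot faces its under side, where a steel latch tongue 30 mm wide stands 16 mm proud at the middle of the edge.
- socket_a: Loose panel socket, 26 x 31 mm, 24 mm high, standing on the left end of the rail beside the left pad (about 68 mm from its centre). Origin under its centre. To be left alone.
- screw_tin: Loose round tin, 35 mm across, 16 mm high, standing on the right end of the rail (about 67 mm from the right pad's centre). Origin under its centre. To be left alone.
- socket_b: Loose panel socket like the other, standing on the mat behind and right of the box. Origin under its centre. To be left alone.
- strippers: Wire strippers with blue handles, 170 mm long, 16 mm high, lying left of the box along their x. Origin near the pivot, at mat level. To be left alone.
- marker: White marker pen, 137 mm long, 18 mm thick, lying right of the box along its x. Origin under its middle. To be left alone.
- plug: Round cable plug, 92 mm long, 19 mm thick, lying right of the box along its x. Origin under its middle. To be left alone.
- third_hand: Grey cast stand of a third hand with a steel cross bar and two clips, 170 mm wide, 95 mm high, standing behind and left of the box. Origin under its centre. To be left alone.
- screwdriver: Screwdriver, 190 mm long, lying on the mat before the front edge of the box, along the rail. Origin under its middle. To be left alone.

How it is judged:
On the way, in this order (a step that is already met when the one before it is completed fails the run):
1. the release is pressed in while the lid is shut or springing (value of joint release above 0.003 m).
2. the lid has sprung up and the release has been let go (value of joint lid above 0.8 rad and value of joint release below 0.001 m), for 0.1 s.
At the end, for the whole second after the job is handed in: The lid rests back on its stop (beyond 1.8 of 1.9 rad) and is at rest, the release has sprung out again (within 1 mm), and every loose thing is within 15 mm of where it started (value of joint lid above 1.8 rad and velocity of joint lid between -0.1 and 0.1 rad/s and value of joint release below 0.001 m and distance of each of socket_a, screw_tin, socket_b, strippers, marker, plug, third_hand, screwdriver from where it was at the start of the episode below 0.015 m); the robot touches nothing.
It fails at once if a loose thing is moved or lifted by more than 15 mm (not (distance of each of socket_a, screw_tin, socket_b, strippers, marker, plug, third_hand, screwdriver from where it was at the start of the episode below 0.015 m)).
It fails at once if the fingers press on anything with more than 50 N (contact force between the fingers and anything else above 50 N).
It fails at once if the lid's edge is taken between the fingers (value of joint lid above 0.1 rad and x of the grasp point in the frame of lid_edge between 0.002 and 0.15 m and y of the grasp point in the frame of lid_edge between -0.15 and 0.15 m and z of the grasp point in the frame of lid_edge between -0.003 and 0.003 m).
It also fails if it takes over 58 s, if anything falls off the work surface, if the arm or the gripper's body presses on something with over 40 N, if the wrist force passes 120 N, or if a joint passes its speed limit or range.

## Working session

There is one attempt and no reset: what is moved stays moved. The work goes in short steps, Python scripts to look and compute and a shell command to move; the robot and the scene stay as the last step left them, time stands still between calls to the robot, and variables do not carry over. Pictures are saved under pics/ and viewed, about 8 in all and at most 12, crops included, and the job is handed in when it is done.

```bash
mkdir -p pics; cat > h.py <<'E'
from bench import r
import cv2, numpy as np
def pts(c):
    h,w=c["z_map"].shape; v,u=np.mgrid[:h,:w]; z=c["z_map"]; K=c["K"]
    p=np.stack([(u-K[0,2])/K[0,0]*z,(v-K[1,2])/K[1,1]*z,z],-1)
    return (p-c["t"])@c["R"]
E
python3 - <<'E'
from h import *
s=r.read_state(); print({k:np.round(v,3) for k,v in s.items()}, r.nose_length)
for n in("top","scene"):
    c=r.camera(n); cv2.imwrite(f"pics/{n}0.png",c["pixels"]); np.savez(n+"0",**c)
    print(n, np.round(-c["R"].T@c["t"],3))
    p=pts(c); m=(c["z_map"]>0)&(abs(p[...,2]-.075)<.004)
    n_,l,st,ce=cv2.connectedComponentsWithStats(m.astype(np.uint8))
    i=1+st[1:,4].argmax(); q=p[l==i][:,:2].astype(np.float32); print(st[i],cv2.minAreaRect(q),cv2.boxPoints(cv2.minAreaRect(q)), np.median(p[l==i][:,2]))
E
```

```text
{'time': np.float64(0.0), 'joint_positions': array([-1.367,  0.333, -0.065,  1.461,  0.022,  1.35 , -0.088]), 'joint_vel': array([-0.001,  0.   , -0.001,  0.   , -0.   ,  0.   , -0.   ]), 'joint_torque': array([-1.0000e-03, -6.2326e+01,  2.4000e-02, -3.8989e+01, -6.1000e-02,
        4.0000e-02,  0.0000e+00]), 'ee_pos': array([0.14 , 0.609, 0.247]), 'eef_rot': array([ 0.783,  0.623, -0.001,  0.   ]), 'ft_force': array([0.386, 0.238, 0.428]), 'torque': array([ 0.021,  0.017, -0.057]), 'width': np.float64(0.087)} 0.025
top [ 0.459 -0.012  1.321]
[ 280  146  119   81 6917] ((0.5550844669342041, -0.08251199126243591), (0.3606054484844208, 0.2404090166091919), 89.74264526367188) [[ 0.43407133 -0.26227298]
 [ 0.67447793 -0.2633528 ]
 [ 0.67609763  0.097249  ]
 [ 0.435691    0.09832883]] 0.07632625974419673
scene [ 1.096 -0.617  0.751]
[ 219  166  160  112 6777] ((0.554965078830719, -0.08289915323257446), (0.24413034319877625, 0.36450865864753723), 0.016246959567070007) [[ 0.43284824  0.09932055]
 [ 0.4329516  -0.26518807]
 [ 0.67708194 -0.26511884]
 [ 0.6769786   0.09938976]] 0.07757599742360126
```

View pics/top0.png

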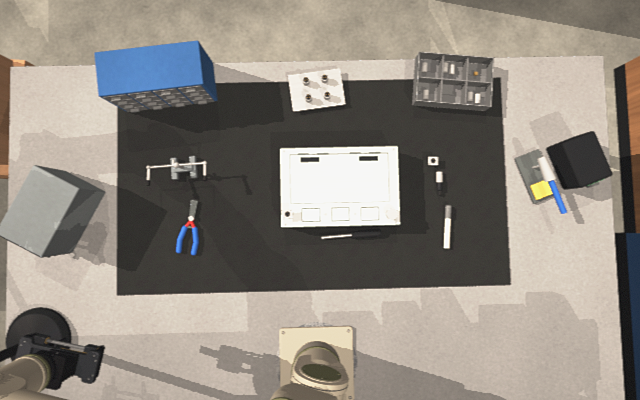

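View pics/scene0.png

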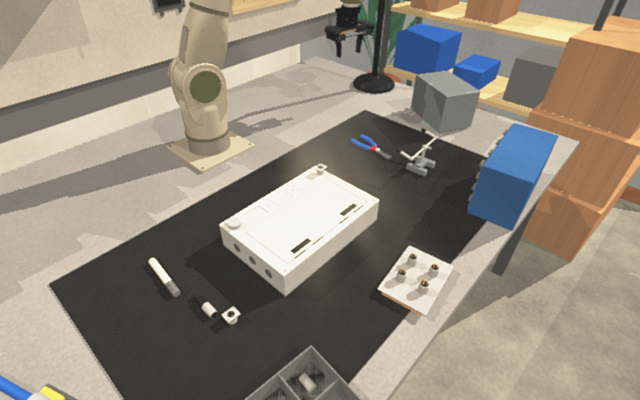

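The box is square to the world with its origin near (0.560, -0.0825). That puts the pads at x≈0.470 and y≈0.0075, -0.0825 and -0.1725. In the top picture they sit at (311,214), (341,214) and (370,214). Next I go above the middle pad with the fingers closed.

```bash
python3 -m creep '[{"x":0.033,"y":-0.043,"z":0,"spin":3},{"x":0.066,"y":-0.086,"z":0,"spin":6},{"x":0.1,"y":-0.13,"z":0,"spin":9},{"x":0.133,"y":-0.173,"z":0,"spin":13},{"x":0.166,"y":-0.216,"z":0,"spin":13},{"x":0.2,"y":-0.26,"z":0,"spin":13},{"x":0.215,"y":-0.31,"z":0,"spin":13},{"x":0.23,"y":-0.36,"z":0,"spin":13},{"x":0.245,"y":-0.41,"z":0,"spin":13},{"x":0.26,"y":-0.46,"z":0,"spin":13},{"x":0.275,"y":-0.51,"z":0,"spin":13},{"x":0.29,"y":-0.56,"z":0,"spin":13}]' 0
python3 -m creep '[{"x":0.01,"y":-0.05,"z":0,"spin":0},{"x":0.023,"y":-0.1,"z":0,"spin":0},{"x":0.035,"y":-0.132,"z":0,"spin":0},{"x":0.035,"y":-0.132,"z":0,"spin":0},{"x":0.035,"y":-0.132,"z":0,"spin":0}]'
python3 - <<'E'
from h import *
s=r.read_state(); print({k:np.round(s[k],4) for k in("ee_pos","eef_rot","ft_force","width")})
c=r.camera("wrist"); np.savez("w0",**c); cv2.imwrite("pics/w0.png",c["pixels"]); print(-c["R"].T@c["t"])
p=pts(c)
m=(c["z_map"]>0)
for y in(.0075,-.0825,-.1725):
    k=m&(abs(p[...,0]-.47)<.015)&(abs(p[...,1]-y)<.02); g=m&(abs(p[...,0]-.47)<.015)&(abs(abs(p[...,1]-y)-.04)<.006)
    print(y,k.sum(),np.mean(p[k][:,2]) if k.any() else 0,g.sum(),np.mean(p[g][:,2]) if g.any() else 0)
E
```

```text
time: 1.6
ee_pos: [0.4306, 0.0473, 0.2475]
eef_rot: [0.707, 0.707, 0.0, -0.0]
ft_force: [0.6, 0.4, 0.3]
width: 0.0005
time: 2.22
ee_pos: [0.4652, -0.0822, 0.2473]
eef_rot: [0.707, 0.707, -0.0, -0.0]
ft_force: [-0.3, 0.8, -0.2]
width: 0.0005
{'ee_pos': array([ 0.4652, -0.0822,  0.2473]), 'eef_rot': array([ 7.069e-01,  7.073e-01, -2.000e-04, -4.000e-04]), 'ft_force': array([-0.2799,  0.8379, -0.1502]), 'width': np.float64(0.0005)}
[ 0.39232733 -0.08346121  0.38438388]
0.0075 1891 0.18210150625302185 611 0.07815616783734915
-0.0825 2214 0.1763256296947394 612 0.07810738416873192
-0.1725 1394 0.13506229410348278 612 0.07804146994792328
```

View pics/w0.png

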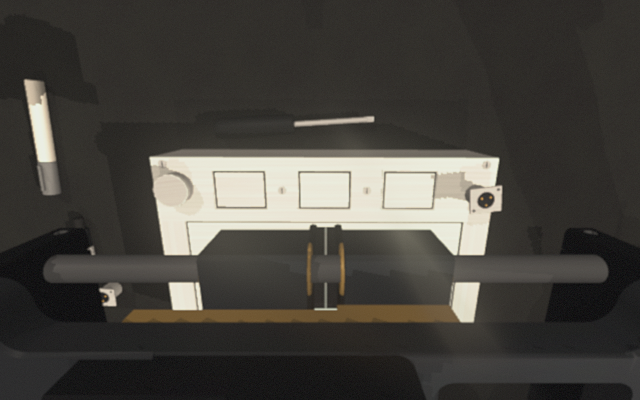

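The wrist view shows three pads at (240,190), (325,190) and (409,190). The tin is at (173,190), the socket at (486,199) and the screwdriver is in front of the rail. I'll check the pad centres and depths with the gripper filtered out.

```bash
python3 - <<'E'
from h import *
c=dict(np.load("w0.npz")); p=pts(c)
for u in(240,325,409):
    a=p[178:203,u-18:u+18]; g=np.r_[p[178:203,u-35:u-29].reshape(-1,3),p[178:203,u+29:u+35].reshape(-1,3)]
    print(u,np.round(p[190,u],4),"pad z",np.round(a[...,2].mean(),5),np.round(np.median(a[...,2]),5),"rail",np.round(np.median(g[:,2]),5))
E
```

```text
240 [ 0.4702 -0.174   0.0761] pad z 0.07766 0.07595 rail 0.07802
325 [ 0.4697 -0.0833  0.0782] pad z 0.07911 0.07809 rail 0.07806
409 [0.4696 0.0057 0.0786] pad z 0.07981 0.07811 rail 0.07822
```

The right pad reads 2 mm low and the other two are level with the rail. I'll go down over it and feel.

```bash
python3 -m creep '[{"x":0,"y":-0.045,"z":0,"spin":0},{"x":0,"y":-0.091,"z":-0.03,"spin":0},{"x":0,"y":-0.091,"z":-0.08,"spin":0},{"x":0,"y":-0.091,"z":-0.12,"spin":0},{"x":0,"y":-0.091,"z":-0.14,"spin":0},{"x":0,"y":-0.091,"z":-0.144,"spin":0},{"x":0,"y":-0.091,"z":-0.144,"spin":0}]'
python3 -m creep '[{"z":-0.001},{"z":-0.002},{"z":-0.003},{"z":-0.004},{"z":-0.005},{"z":-0.005},{"z":-0.005}]'
```

```text
time: 3.15
ee_pos: [0.4659, -0.1734, 0.1041]
eef_rot: [0.707, 0.707, 0.0, 0.0]
ft_force: [-0.3, 0.1, 0.5]
width: 0.0005invalid input at $[0]: expected keys x, y, z, spin
```

```bash
python3 -m creep '[{"x":0,"y":0,"z":-0.001,"spin":0},{"x":0,"y":0,"z":-0.002,"spin":0},{"x":0,"y":0,"z":-0.003,"spin":0},{"x":0,"y":0,"z":-0.004,"spin":0},{"x":0,"y":0,"z":-0.005,"spin":0},{"x":0,"y":0,"z":-0.006,"spin":0},{"x":0,"y":0,"z":-0.006,"spin":0},{"x":0,"y":0,"z":-0.006,"spin":0}]'
python3 -m creep '[{"x":0,"y":0,"z":-0.001,"spin":0},{"x":0,"y":0,"z":-0.002,"spin":0},{"x":0,"y":0,"z":-0.002,"spin":0}]'
```

```text
time: 4.15
ee_pos: [0.4658, -0.174, 0.0977]
eef_rot: [0.707, 0.707, 0.0, 0.0]
ft_force: [1.4, 1.7, 2.9]
width: 0.0004
time: 4.53
ee_pos: [0.4658, -0.174, 0.0963]
eef_rot: [0.707, 0.707, 0.0, -0.0]
ft_force: [-1.9, 1.7, 15.9]
width: 0.0001
```

```bash
python3 -m creep '[{"x":0,"y":0,"z":0,"spin":0},{"x":0,"y":0,"z":0,"spin":0}]'
python3 - <<'E'
from h import *
s=r.read_state(); print({k:np.round(s[k],4) for k in("ee_pos","eef_rot","ft_force","torque")})
c=r.camera("wrist"); np.savez("w1",**c); cv2.imwrite("pics/w1.png",c["pixels"][100:]); 
E
```

```text
time: 4.78
ee_pos: [0.4658, -0.174, 0.0963]
eef_rot: [0.707, 0.707, 0.0, -0.0]
ft_force: [-2.7, 2.8, 15.3]
width: 0.0007
{'ee_pos': array([ 0.4658, -0.174 ,  0.0963]), 'eef_rot': array([ 7.071e-01,  7.071e-01,  4.000e-04, -0.000e+00]), 'ft_force': array([-2.735 ,  2.8205, 15.3119]), 'torque': array([0.663 , 0.5294, 0.0053])}
```

View pics/w1.png

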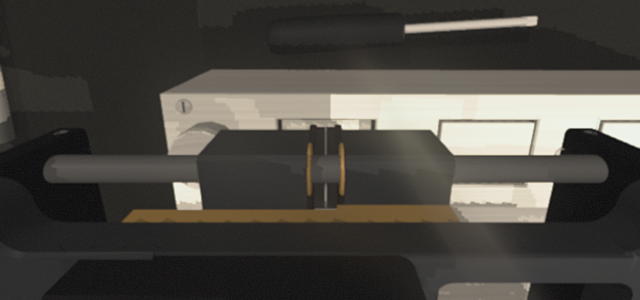

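```bash
python3 -m creep '[{"x":0,"y":0,"z":-0.0005,"spin":0},{"x":0,"y":0,"z":-0.0005,"spin":0},{"x":0,"y":0,"z":-0.0005,"spin":0}]'
python3 - <<'E'
from h import *
for n in("scene","top"):
    c=r.camera(n); np.savez(n+"1",**c)
    q=c["R"]@np.array([.466,-.174,.075])+c["t"]; q=c["K"]@q/q[2]; u,v=int(q[0]),int(q[1]); print(n,u,v)
    cr=c["pixels"][max(0,v-60):v+40,max(0,u-80):u+80]; cv2.imwrite(f"pics/{n}1.png",cv2.resize(cr,None,fx=4,fy=4,interpolation=cv2.INTER_CUBIC))
E
```

```text
time: 5.2
ee_pos: [0.4658, -0.174, 0.0962]
eef_rot: [0.707, 0.707, 0.001, -0.0]
ft_force: [-4.4, 3.4, 21.4]
width: 0.0003
scene 253 213
top 369 214
```

View pics/scene1.png

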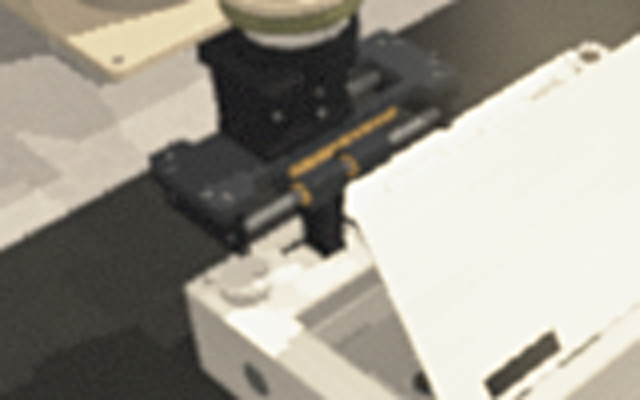

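The lid has sprung up: in the crop the raised plate is on the right and the fingers are on the right pad. The lower rail height explains the force, since the pad had bottomed. Next I let go straight up and move to the pushing height, off-centre to stay clear of the tongue.

```bash
python3 -m creep '[{"x":0,"y":0,"z":0.01,"spin":0},{"x":0,"y":0,"z":0.03,"spin":0},{"x":0,"y":0,"z":0.07,"spin":0},{"x":0,"y":0,"z":0.11,"spin":0},{"x":0,"y":0.02,"z":0.11,"spin":0},{"x":0,"y":0.035,"z":0.11,"spin":0},{"x":0,"y":0.035,"z":0.11,"spin":0}]'
python3 - <<'E'
from h import *
for n in("scene",):
    c=r.camera(n); np.savez(n+"2",**c); cv2.imwrite(f"pics/{n}2.png",c["pixels"][80:330,130:450])
    p=pts(c); k=(c["z_map"]>0)&(abs(p[...,1]+.03)<.01)&(p[...,2]>.09)&(p[...,0]>.54)&(p[...,0]<.72)
    q=p[k]; i=q[:,2].argsort(); print(np.round(q[i[[0,len(i)//4,len(i)//2,-1]]],3))
E
```

```text
time: 6.18
ee_pos: [0.4651, -0.1382, 0.2047]
eef_rot: [0.706, 0.708, -0.0, -0.001]
ft_force: [-0.5, 0.7, 0.1]
width: 0.0003
[[ 0.648 -0.03   0.09 ]
 [ 0.631 -0.036  0.121]
 [ 0.613 -0.021  0.151]
 [ 0.583 -0.031  0.207]]
```

View pics/scene2.png

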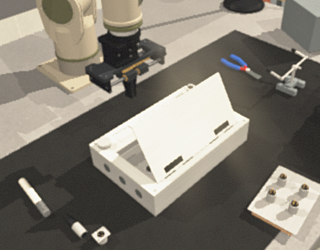

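The lid stands at about 1.06 rad with its edge at (0.583, 0.207), and the fingers are free. Now I push forward.

```bash
python3 -m creep '[{"x":0.03,"y":0,"z":0,"spin":0},{"x":0.06,"y":0,"z":0,"spin":0},{"x":0.085,"y":0,"z":0,"spin":0},{"x":0.093,"y":0,"z":0,"spin":0},{"x":0.1,"y":0,"z":0,"spin":0},{"x":0.107,"y":0,"z":0,"spin":0},{"x":0.114,"y":0,"z":0,"spin":0},{"x":0.121,"y":0,"z":0,"spin":0},{"x":0.128,"y":0,"z":0,"spin":0},{"x":0.135,"y":0,"z":0,"spin":0}]'
python3 -m creep '[{"x":0.007,"y":0,"z":0,"spin":0},{"x":0.014,"y":0,"z":0,"spin":0},{"x":0.021,"y":0,"z":0,"spin":0},{"x":0.028,"y":0,"z":0,"spin":0},{"x":0.035,"y":0,"z":0,"spin":0},{"x":0.042,"y":0,"z":0,"spin":0}]'
python3 - <<'E'
from h import *
for n in("scene",):
    c=r.camera(n); np.savez(n+"3",**c); cv2.imwrite(f"pics/{n}3.png",c["pixels"][80:330,130:450])
    p=pts(c); k=(c["z_map"]>0)&(abs(p[...,1]+.03)<.01)&(p[...,2]>.09)&(p[...,0]>.54)&(p[...,0]<.75)
    q=p[k]; i=q[:,2].argsort(); print(np.round(q[i[[0,len(i)//4,len(i)//2,-1]]],3))
E
```

```text
time: 7.48
ee_pos: [0.601, -0.1389, 0.2051]
eef_rot: [0.707, 0.707, 0.0, -0.0]
ft_force: [-0.8, -1.2, 0.6]
width: 0.0008
time: 8.22
ee_pos: [0.643, -0.139, 0.205]
eef_rot: [0.707, 0.707, 0.0, -0.0]
ft_force: [-0.6, -0.4, 0.1]
width: 0.0001
[[ 0.658 -0.022  0.091]
 [ 0.657 -0.032  0.128]
 [ 0.658 -0.036  0.162]
 [ 0.66  -0.039  0.225]]
```

View pics/scene3.png

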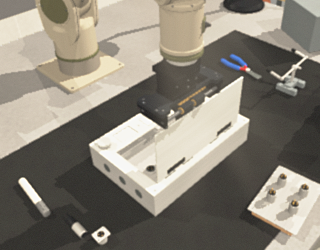

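The lid is upright now, with its face at x≈0.658 all the way up. I keep pushing past the balance point.

```bash
python3 -m creep '[{"x":0.006,"y":0,"z":0,"spin":0},{"x":0.012,"y":0,"z":0,"spin":0},{"x":0.018,"y":0,"z":0,"spin":0},{"x":0.024,"y":0,"z":0,"spin":0},{"x":0.03,"y":0,"z":0,"spin":0},{"x":0.035,"y":0,"z":0,"spin":0},{"x":0.035,"y":0,"z":0,"spin":0},{"x":0.035,"y":0,"z":0,"spin":0}]'
python3 - <<'E'
from h import *
for n in("scene",):
    c=r.camera(n)
    p=pts(c); k=(c["z_map"]>0)&(abs(p[...,1]+.03)<.01)&(p[...,2]>.09)&(p[...,0]>.54)&(p[...,0]<.75)
    q=p[k]; i=q[:,2].argsort(); print(np.round(q[i[[0,len(i)//4,len(i)//2,-1]]],3))
E
```

```text
time: 9.28
ee_pos: [0.6775, -0.1391, 0.205]
eef_rot: [0.707, 0.707, 0.0, -0.0]
ft_force: [0.1, -0.1, -0.2]
width: 0.0004
[[ 0.663 -0.028  0.09 ]
 [ 0.675 -0.03   0.126]
 [ 0.687 -0.022  0.164]
 [ 0.703 -0.038  0.218]]
```

The lid is at about 1.87 rad, resting on its stop. I retreat back and up.

```bash
python3 -m creep '[{"x":-0.03,"y":0,"z":0,"spin":0},{"x":-0.07,"y":0,"z":0.02,"spin":0},{"x":-0.12,"y":0,"z":0.05,"spin":0},{"x":-0.17,"y":0,"z":0.08,"spin":0},{"x":-0.2,"y":0,"z":0.1,"spin":0},{"x":-0.2,"y":0,"z":0.1,"spin":0},{"x":-0.2,"y":0,"z":0.1,"spin":0},{"x":-0.2,"y":0,"z":0.1,"spin":0}]'
python3 - <<'E'
from h import *
for n in("scene","wrist"):
    c=r.camera(n); p=pts(c)
    if n=="scene":
        k=(c["z_map"]>0)&(abs(p[...,1]+.03)<.01)&(p[...,2]>.09)&(p[...,0]>.54)&(p[...,0]<.75)
        q=p[k]; i=q[:,2].argsort(); print(np.round(q[i[[0,len(i)//2,-1]]],3))
        d=cv2.absdiff(c["pixels"],np.load("scene0.npz")["pixels"]); cv2.imwrite("pics/f.png",np.hstack([c["pixels"][100:350,80:470],d[100:350,80:470]]))
    for y in(.0065,-.083,-.1735):
        k=(abs(p[...,0]-.47)<.012)&(abs(p[...,1]-y)<.018)&(p[...,2]<.1)&(p[...,2]>.06); print(n,y,k.sum(),np.median(p[k][:,2]).round(4))
E
```

```text
time: 10.32
ee_pos: [0.4779, -0.1387, 0.3042]
eef_rot: [0.707, 0.707, -0.001, -0.0]
ft_force: [-0.2, 0.6, -1.8]
width: 0.0005
[[ 0.663 -0.024  0.092]
 [ 0.688 -0.024  0.165]
 [ 0.705 -0.036  0.218]]
scene 0.0065 65 0.0778
scene -0.083 72 0.0778
scene -0.1735 87 0.076
wrist 0.0065 552 0.0782
wrist -0.083 558 0.0781
wrist -0.1735 549 0.0761
```

View pics/f.png

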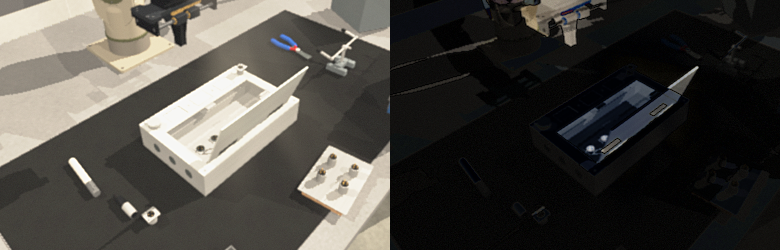

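The lid is back on its stop and the release pad is out again, 2 mm below the rail. The difference picture shows no shift of the loose things in view, and the arm is clear.

```bash
python3 -c "
from bench import r
print(r.close_job())"
```

```text
the job is handed in; nothing more can be done
None
```

The lid is open and resting on its stop, and I have handed the job in; no verdict came back.

**Finding and pressing the release:** I found it from depth in the wrist camera, not by feeling across all three pads. The right pad lay 2 mm low and the other two were level. I pressed only that one, and the lid sprang up to about 1.06 rad. The force reached about 21 N, more than the 5 N expected. The pad had already bottomed out by then, because my assumed rail height was off by a few mm and I pressed about 1 mm further than needed. That is still under the 50 N limit.

**Pushing the lid over:** I let go straight up, then pushed the lid with the outside of the closed fingers, off-centre to clear the latch tongue. The force readings during the push were only about 1 N.

**Last checks:**
- **Lid:** about 1.87 rad and unchanged between two looks.
- **Release:** sprung back to its rest height, 2 mm below the rail.
- **Loose things:** those in the scene camera's difference picture had not shifted. The screwdriver is hidden from that camera and was not rechecked at the end. No tool path came near it.
- **Arm:** clear of everything, at about 10 s of the 58 s allowed.

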